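Cap the pistachio sauce flask

ROBOT

A 6-joint arm with a two-finger parallel gripper is mounted at the origin on the work surface. World frame = base frame: x ahead of the robot, y to its left, z up, the work surface at z = 0. Lengths are in m, angles in rad, forces in N, time in s.
With the tool pointing down it reaches from about 0.25 to 0.8 m from the base axis. Payload 3.9 kg.
Tool frame: the origin (TCP) lies midway between the tips of the shut fingers; the grasp point (between the pads) lies 19 mm behind it; x points along the fingers, z is the direction in which the jaws open and shut, and the axes are right-handed (so a half turn about x gives the same grasp; the last joint's range is limited). The gripper opens to 85 mm and grips with 20 to 120 N. Pads are 22 mm wide; open, the fingers measure 114 mm over their backs; the gripper's body (76 mm by 85 mm) begins 54 mm behind the grasp point. The pads swing forward as they close: fully open they stand 13 mm farther back than shut.
Start: joints at [1.106, 0.26, -0.138, 1.173, 0, 1.571], TCP at [0.235, 0.469, 0.231] pointing down, gripper open.
Joint ranges: [-2.78, 2.78], [-0.83, 1.72], [-1.28, 1.37], [-1.9, 2.12], [-1.57, 1.48], [-3.14, 3.14]. Speed limits (rad/s): [2.57, 2.57, 3.14, 3.14, 3.14, 3.14].

INTERFACE

Orientations are given as a 3x3 rotation matrix whose columns are the frame's x, y, z axes.
In Python, from station import env gives the robot as it stands. The module is installed in compiled form; this text tells all that it offers.
- The arm moves only by the shell command python3 -m handwheel 'ROWS' [OPENING] [FORCE]. ROWS is JSON, a list of rows, each an object with "travel": the shift along the tool's x, y, z in mm, a list of three; "turn": the turn, a rotation vector about the tool's x, y, z in rad, a list of three. A call has 1 to 8 rows; each row shifts and turns the commanded pose from where the row before left it, along the tool's axes as they then stand; what a row does not reach is not made up. A row lasts 1/10 s, in which the tool goes at most 50 mm and 8.59 degrees, less where a joint would pass 70% of its speed; a pose out of reach is approached as far as the arm can. A call is refused whole if a number of a shift passes 50 or a number of a turn 0.15, either way. A call with a gripper value outside its range is refused whole. OPENING is the closure, from 0 (fully open) to 1 (shut), set as the call begins (- or left out, the last holds). The fingers move at their own pace and stop on an object; FORCE is the grip in N (left out, the last holds). Time passes only in rows, so rows that do not move let the fingers close. It gives the time, the measured TCP pose, the force and the opening at its end, in the units of the state.
- env.state(): the state, without advancing time (a new reading comes with each control period).
- env.snapshot(name): name is "side" or "top" or "wrist"; returns a dict with "color" (420x560x3 uint8, red, green, blue), "range_z" (420x560 float32, m along the optical axis (not along the pixel's ray), 0 where there is no reading), "vfov" (degrees; the focal length in pixels is half the picture's height over the tangent of half this angle, whatever the lens; pixels are square), "cx", "cy" (the principal point, pixels), "pose" (4x4, takes a point from camera to world coordinates); the wrist camera has in their place "tool_from_camera" (4x4, takes a point from camera to tool coordinates, whose origin is the TCP and whose axes are the tool frame's). Camera axes: x right, y down, z forward; pixel columns grow to the right and rows downward; lengths in m; the calibration is good to about 2 mm. A picture is of the moment at which its call begins: read the wrist's pose just before it.
- env.hand_in(): hands the job in, once; it reports no verdict.
The state is a dict: "clock": time; "joint_positions": joint angles; "qvel": joint speeds; "joint_torque": joint torques, N m; "ee_pos": TCP position; "tool_rot": TCP orientation; "wrist_force": force on the tool from outside, world axes, zero at the start; "moment": the same for the moment, N m; "grip_width": finger opening in m.
Only numpy, scipy, OpenCV 4.12 (cv2) and the standard library are available. Lean on these libraries where they do the work, as an engineer would, in place of code of your own. Each camera call takes 0.05 s, during which the arm holds its last target.

TASK

The pistachio sauce is done for the day: pick up the green cap and press it straight down onto the white tapered spout of the green flask until it is fully home, its rim down on the flask's collar and held there by the grip of the spout, then let go. Leave the red cap standing where it is.

Things in the scene. Friction and masses are not known exactly. Their poses are not given: they have to be found in the camera images.
- green_cap_mid (a point): the loose green push-on cap, a plain round cap 38 mm in diameter and 54 mm tall, about 35 g, standing mouth down on the counter; the point is its centre, half-way up (27 mm above its open rim), z along its axis. The bore, open below, is 28 mm wide and 47 mm deep, the wall 5 mm. It is rigid and can be gripped firmly.
- green_flask_collar (a point): green flask, fixed, upright, 72 mm wide (foot 92). Point: centre of its flat 48 mm collar, 90 mm above the counter, z up. The white spout rises 43 mm from it: 6 mm tip, six springy ribs widening to 32 mm at the foot. A cap merely set on it stops about 10 mm short; a push of about 10 N (up to 20) brings its rim onto the collar (cap centre then 27 mm above the point) and friction holds it.
- red_cap_mid (a point): the loose red cap, a bystander of the same shape and size as the green one, standing mouth down on the counter; the point is its centre, half-way up, z along its axis
- red_flask_collar (a point): the red flask, a bystander of the same shape as the green one, fixed, with an open spout too; the point is the centre of its collar at the foot of the spout. (A third, yellow flask stands in the same row, already capped, its top 144 mm above the counter.)

How it is judged:
By the outcome, as a careful person would: the job done as asked, in the order asked, and still so for the second after the job is handed in, with the robot touching nothing.
It also fails if it takes over 38 s, if anything falls off the work surface, if the arm or the gripper's body presses on something with over 40 N, if the wrist force passes 120 N, or if a joint passes its speed limit or range.

## Working session

There is one attempt and no reset: what is moved stays moved. The work goes in short steps, Python scripts to look and compute and a shell command to move; the robot and the scene stay as the last step left them, time stands still between calls to the robot, and variables do not carry over. Pictures are saved under pics/ and viewed, and the job is handed in when it is done.

```bash
mkdir -p pics
cat > h.py <<'E'
import numpy as np, cv2, json
from station import env
np.set_printoptions(precision=4,suppress=True)
def snap(n,f):
    s=env.state(); d=env.snapshot(n); d['s']=s
    cv2.imwrite(f'pics/{f}.png',d['color'][:,:,::-1]); np.savez(f'pics/{f}.npz',color=d['color'],z=d['range_z'],T=cam(d),k=[d['vfov'],d['cx'],d['cy']])
    return d
def cam(d):
    if 'pose' in d: return np.array(d['pose'])
    T=np.eye(4);T[:3,:3]=d['s']['tool_rot'];T[:3,3]=d['s']['ee_pos'];return T@np.array(d['tool_from_camera'])
def px(f):
    a=np.load(f'pics/{f}.npz'); v,cx,cy=a['k']; z=a['z']; fl=z.shape[0]/2/np.tan(np.radians(v)/2)
    u,w=np.meshgrid(np.arange(z.shape[1]),np.arange(z.shape[0]))
    P=np.stack([(u-cx)/fl*z,(w-cy)/fl*z,z],-1); T=a['T']
    return P@T[:3,:3].T+T[:3,3],a['color'],z
E
python3 - <<'E'
from h import *
for n in ['side','top','wrist']:
    d=snap(n,n+'0'); print(n,d['vfov'],d['cx'],d['cy'],cam(d))
s=env.state(); print(s)
E
```

```text
side 53.6705616167154 281.275664452132 210.0744397159744 [[ 0.8154 -0.3544  0.4578  0.235 ]
 [-0.5789 -0.502   0.6425 -0.4529]
 [ 0.0021 -0.7889 -0.6145  0.5373]
 [ 0.      0.      0.      1.    ]]
top 42.19603264088807 271.0197836508856 207.51473685123744 [[ 0.024  -0.989   0.1457  0.4412]
 [-0.9992 -0.0192  0.0343 -0.0077]
 [-0.0311 -0.1464 -0.9887  1.0094]
 [ 0.      0.      0.      1.    ]]
wrist 70.91745687838683 277.60299952550866 208.39527071845046 [[ 0.4485  0.8564  0.2557  0.1702]
 [ 0.8938 -0.4291 -0.1306  0.5013]
 [-0.0021  0.2872 -0.9579  0.3722]
 [ 0.      0.      0.      1.    ]]
{'clock': 0.15, 'joint_positions': array([ 1.106 ,  0.2605, -0.1391,  1.1727,  0.    ,  1.5708]), 'qvel': array([ 0.0012,  0.0006,  0.0052, -0.0005, -0.    ,  0.0008]), 'joint_torque': array([ -0.0008, -40.6006,  25.4166,   0.0127,  -0.0001,  -0.    ]), 'ee_pos': array([0.2351, 0.4688, 0.2307]), 'tool_rot': array([[-0.0007, -0.8939,  0.4482],
       [-0.0013,  0.4482,  0.8939],
       [-1.    ,  0.    , -0.0015]]), 'wrist_force': array([ 0.4568, -0.597 , -0.7269]), 'moment': array([-0.0204, -0.0024,  0.0226]), 'grip_width': 0.0852977636902051}
```

View pics/top0.png

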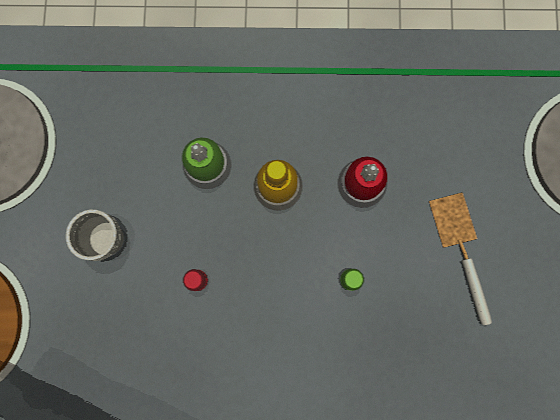

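View pics/side0.png

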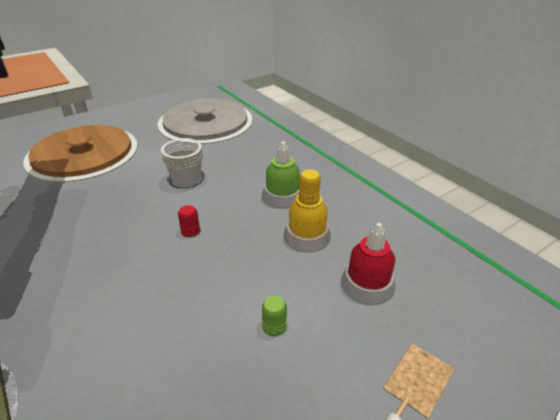

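View pics/wrist0.png

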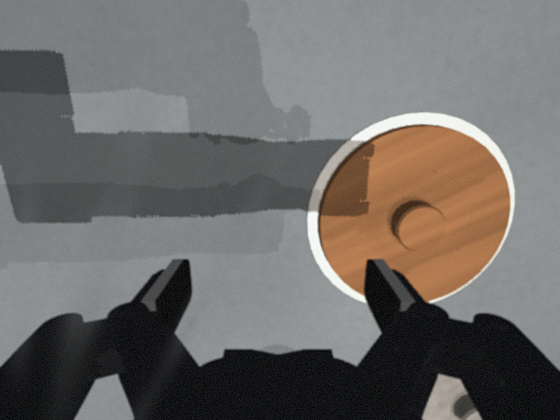

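The top picture shows the green flask at about (204,155), yellow flask (277,180), red flask (366,178), red cap (195,280) and green cap (352,279). The side view agrees. The wrist view shows only the wooden lid.

```bash
python3 - <<'E'
from h import *
B={'top0':dict(gcap=(325,255,380,300),rcap=(175,260,215,300),gfl=(175,130,235,190),rfl=(335,150,395,210),yfl=(250,150,305,210)),
 'side0':dict(gcap=(255,290,295,340),rcap=(172,200,206,240),gfl=(258,135,306,210),rfl=(340,215,400,305))}
for f in B:
    P,c,z=px(f); hsv=cv2.cvtColor(c,cv2.COLOR_RGB2HSV)
    for n,(a,b,e,g) in B[f].items():
        p=P[b:g,a:e].reshape(-1,3); h=hsv[b:g,a:e].reshape(-1,3); ok=z[b:g,a:e].ravel()>0
        m=ok&(p[:,2]>.02)
        if 'cap' in n:
            q=p[m&(p[:,2]>.048)]
            print(f,n,len(q),'top z',np.median(q[:,2]),'mid',(q[:,:2].min(0)+q[:,:2].max(0))/2,q[:,:2].mean(0), np.ptp(q[:,:2],axis=0))
        else:
            for lo,hi in [(.085,.097),(.1,.15),(.11,.15),(.125,.16)]:
                q=p[m&(p[:,2]>lo)&(p[:,2]<hi)]
                if len(q): print(f,n,lo,hi,len(q),'mid',(q[:,:2].min(0)+q[:,:2].max(0))/2,q.mean(0),np.ptp(q[:,:2],axis=0),q[:,2].max())
    bg=P[(z>0)&(abs(P[...,2])<.02)&(P[...,0]>.2)&(P[...,0]<.6)]
    print('table',np.median(bg[:,2]))
def circ(q):
    A=np.c_[2*q,np.ones(len(q))];return
E
for f in "top0 180 130 60 gfl" "top0 325 255 55 gcap" "side0 255 135 60 gfls"; do set -- $f; python3 -c "
import cv2;i=cv2.imread('pics/$1.png')[$3:$3+$4,$2:$2+$4];cv2.imwrite('pics/c_$5.png',cv2.resize(i,(400,400),interpolation=cv2.INTER_CUBIC))";done
python3 -c "
import cv2,numpy as np;cv2.imwrite('pics/c_all.png',cv2.resize(np.hstack([cv2.imread('pics/c_%s.png'%n) for n in ['gfl','gcap','gfls']]),(798,266)))"
```

```text
top0 gcap 318 top z 0.05323469616753301 mid [ 0.4597 -0.1204] [ 0.4598 -0.1204] [0.0348 0.0349]
top0 rcap 324 top z 0.05320196469022975 mid [0.4514 0.1581] [0.4521 0.1582] [0.035  0.0356]
top0 gfl 0.085 0.097 377 mid [0.6691 0.1512] [0.6668 0.1488 0.09  ] [0.0491 0.0487] 0.09691928428306518
top0 gfl 0.1 0.15 203 mid [0.6677 0.1502] [0.666  0.1484 0.1186] [0.0254 0.0261] 0.13565469269937713
top0 gfl 0.11 0.15 152 mid [0.6683 0.1502] [0.6669 0.1487 0.1232] [0.0242 0.022 ] 0.13565469269937713
top0 gfl 0.125 0.16 62 mid [0.6688 0.1507] [0.668  0.1501 0.1298] [0.0152 0.0139] 0.13565469269937713
top0 rfl 0.085 0.097 393 mid [ 0.6396 -0.1426] [ 0.6377 -0.1416  0.0898] [0.0479 0.0476] 0.0969771481718551
top0 rfl 0.1 0.15 205 mid [ 0.6381 -0.142 ] [ 0.6362 -0.1406  0.1187] [0.0256 0.0267] 0.13664085552348593
top0 rfl 0.11 0.15 158 mid [ 0.6384 -0.1423] [ 0.6374 -0.1411  0.1227] [0.0212 0.0232] 0.13664085552348593
top0 rfl 0.125 0.16 56 mid [ 0.6392 -0.1419] [ 0.6387 -0.142   0.1299] [0.0123 0.0133] 0.13664085552348593
top0 yfl 0.085 0.097 161 mid [0.627  0.0152] [0.6199 0.0139 0.0895] [0.0393
[... 732 characters left out ...]
666 0.1561] 0.14432696274722284
side0 gfl 0.11 0.15 252 mid [0.6423 0.0804] [0.6354 0.0716 0.1254] [0.0664 0.1536] 0.14432696274722284
side0 gfl 0.125 0.16 115 mid [0.6407 0.0785] [0.6266 0.0471 0.1348] [0.0632 0.1462] 0.14432696274722284
side0 rfl 0.085 0.097 375 mid [ 0.6362 -0.1443] [ 0.6302 -0.1499  0.0894] [0.0482 0.0486] 0.09691614846910906
side0 rfl 0.1 0.15 296 mid [ 0.6348 -0.1448] [ 0.6318 -0.1483  0.1155] [0.0231 0.0266] 0.13366145222609122
side0 rfl 0.11 0.15 197 mid [ 0.636  -0.1453] [ 0.6328 -0.1477  0.1208] [0.0208 0.0253] 0.13366145222609122
side0 rfl 0.125 0.16 54 mid [ 0.6361 -0.1451] [ 0.6349 -0.1461  0.1292] [0.0108 0.0129] 0.13366145222609122
table -0.0007253708244638335
```

View pics/c_all.png

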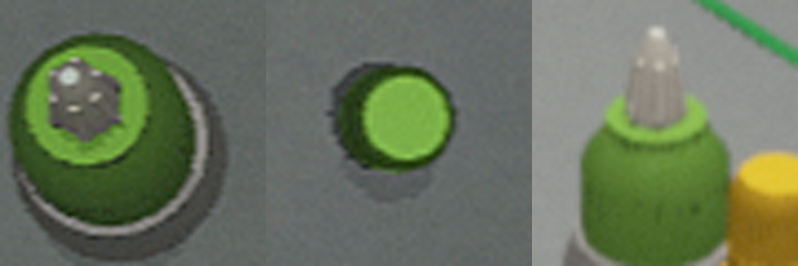

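The crops put the green spout tip near (196,146) and the green cap's top centre near (353,279). The two fixed cameras differ by 2–3 mm. I'll square the jaws to world x, then refine with the wrist camera over the flask and over the cap.

```bash
python3 -m handwheel '[{"travel":[0,0,0],"turn":[0.14,0,0]},{"travel":[0,0,0],"turn":[0.14,0,0]},{"travel":[0,0,0],"turn":[0.14,0,0]},{"travel":[0,0,0],"turn":[0.14,0,0]},{"travel":[0,0,0],"turn":[0.14,0,0]},{"travel":[0,0,0],"turn":[0.14,0,0]},{"travel":[0,0,0],"turn":[0.14,0,0]},{"travel":[0,0,0],"turn":[0.126,0,0]}]' 0 80; python3 -c "
from h import *; s=env.state(); print(s['ee_pos'],s['tool_rot'],s['joint_positions'])"
```

```text
clock: 0.95
ee_pos: [0.2352, 0.469, 0.2309]
tool_rot: [[-0.0, 0.005, 1.0], [-0.001, 1.0, -0.005], [-1.0, -0.001, -0.0]]
wrist_force: [-0.6, 0.7, 0.2]
grip_width: 0.085
[0.2352 0.469  0.2309] [[-0.0004  0.0054  1.    ]
 [-0.0007  1.     -0.0054]
 [-1.     -0.0007 -0.0004]] [ 1.106   0.2603 -0.1386  1.1727  0.      2.6822]
```

```bash
python3 -m handwheel '[{"travel":[-8,-24,33]},{"travel":[-7,-24,33]},{"travel":[-7,-24,33]},{"travel":[-7,-24,33]},{"travel":[-7,-24,33]},{"travel":[0,-24,33]},{"travel":[0,-24,33]}]' ; python3 -m handwheel '[{"travel":[0,-25,34]},{"travel":[0,-25,34]},{"travel":[0,-25,34]},{"travel":[0,-25,34]},{"travel":[0,-25,34]},{"travel":[0,-25,32]},{"travel":[0,0,0]},{"travel":[0,0,0]}]'
```

```text
invalid input
invalid input
```

```bash
python3 -m handwheel '[{"travel":[-8,-24,33],"turn":[0,0,0]},{"travel":[-7,-24,33],"turn":[0,0,0]},{"travel":[-7,-24,33],"turn":[0,0,0]},{"travel":[-7,-24,33],"turn":[0,0,0]},{"travel":[-7,-24,33],"turn":[0,0,0]},{"travel":[0,-24,33],"turn":[0,0,0]},{"travel":[0,-24,33],"turn":[0,0,0]}]' ; python3 -m handwheel '[{"travel":[0,-25,34],"turn":[0,0,0]},{"travel":[0,-25,34],"turn":[0,0,0]},{"travel":[0,-25,34],"turn":[0,0,0]},{"travel":[0,-25,34],"turn":[0,0,0]},{"travel":[0,-25,34],"turn":[0,0,0]},{"travel":[0,-25,32],"turn":[0,0,0]},{"travel":[0,0,0],"turn":[0,0,0]},{"travel":[0,0,0],"turn":[0,0,0]}]'
python3 -c "
from h import *
d=snap('wrist','wfl'); print(d['s']['ee_pos'],d['s']['tool_rot'],d['s']['qvel'].max())"
```

```text
clock: 1.65
ee_pos: [0.4675, 0.3001, 0.2674]
tool_rot: [[0.0, 0.0, 1.0], [0.0, 1.0, -0.0], [-1.0, 0.0, 0.0]]
wrist_force: [-0.2, 0.4, -0.3]
grip_width: 0.0857
clock: 2.45
ee_pos: [0.6685, 0.1505, 0.266]
tool_rot: [[-0.002, 0.002, 1.0], [-0.0, 1.0, -0.002], [-1.0, -0.0, -0.002]]
wrist_force: [0.4, -0.0, -0.0]
grip_width: 0.0855
[0.6685 0.1505 0.266 ] [[-0.0021  0.0017  1.    ]
 [-0.      1.     -0.0017]
 [-1.     -0.     -0.0021]] 0.031195146443714412
```

View pics/wfl.png

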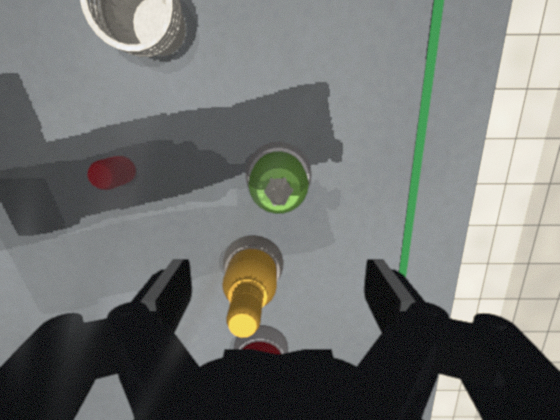

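The wrist picture shows the green collar at about (279,185), the capped yellow flask below it and the red cap at (110,172). Next I measure the collar, then move over the green cap.

```bash
cat > m.py <<'E'
from h import *
def m(f,box,lo,hi,r):
    from scipy.optimize import least_squares
    P,c,z=px(f);a,b,e,g=box
    p=P[b:g,a:e]; ok=(z[b:g,a:e]>0)&(p[...,2]>lo)&(p[...,2]<hi)
    q=p[ok]; H=cv2.convexHull(q[:,:2].astype(np.float32))[:,0]
    c2,rr=cv2.minEnclosingCircle(q[:,:2].astype(np.float32))
    H=H.astype(float)
    l=least_squares(lambda x:np.hypot(*(H-x[:2]).T)-x[2],[*c2,rr],loss='soft_l1',f_scale=.001).x
    print(f,lo,hi,len(q),'mid',(q[:,:2].min(0)+q[:,:2].max(0))/2,'mean',q.mean(0),'enc',c2,rr,'fit',l, 'ptp',np.ptp(q[:,:2],axis=0))
E
python3 -c "
from m import *
b=(240,140,320,220)
m('wfl',b,.085,.094,.024);m('wfl',b,.1,.15,.01);m('wfl',b,.115,.15,.01);m('wfl',b,.125,.15,.01)
i=cv2.imread('pics/wfl.png')[140:220,240:320];cv2.imwrite('pics/c_wfl.png',cv2.resize(i,(560,560),interpolation=cv2.INTER_CUBIC))"
python3 -m handwheel '[{"travel":[0,-30,-23],"turn":[0,0,0]},{"travel":[0,-38,-29],"turn":[0,0,0]},{"travel":[0,-38,-29],"turn":[0,0,0]},{"travel":[0,-38,-29],"turn":[0,0,0]},{"travel":[9,-38,-29],"turn":[0,0,0]},{"travel":[9,-38,-29],"turn":[0,0,0]},{"travel":[9,-38,-29],"turn":[0,0,0]},{"travel":[8,-14,-12],"turn":[0,0,0]}]'
python3 -m handwheel '[{"travel":[0,0,0],"turn":[0,0,0]},{"travel":[0,0,0],"turn":[0,0,0]}]'
python3 -c "
from m import *
d=snap('wrist','wcap'); print(d['s']['ee_pos'],d['s']['tool_rot'])
"
```

```text
wfl 0.085 0.094 869 mid [0.6689 0.1499] mean [0.6689 0.1523 0.089 ] enc (0.6687743067741394, 0.14955556392669678) 0.024154044687747955 fit [0.6688 0.1497 0.0237] ptp [0.0468 0.0468]
wfl 0.1 0.15 501 mid [0.6688 0.1506] mean [0.6689 0.1536 0.1193] enc (0.6688306331634521, 0.15034770965576172) 0.014137143269181252 fit [0.6689 0.1503 0.0139] ptp [0.0276 0.0243]
wfl 0.115 0.15 342 mid [0.6689 0.1503] mean [0.6689 0.1519 0.1247] enc (0.6688460111618042, 0.15032997727394104) 0.011430646292865276 fit [0.6688 0.1504 0.011 ] ptp [0.0224 0.0204]
wfl 0.125 0.15 156 mid [0.6689 0.1502] mean [0.6689 0.1508 0.1294] enc (0.6688676476478577, 0.14928317070007324) 0.0071021150797605515 fit [0.6688 0.1499 0.007 ] ptp [0.0139 0.0142]
clock: 3.3
ee_pos: [0.4555, -0.1214, 0.2324]
tool_rot: [[-0.001, 0.001, 1.0], [-0.001, 1.0, -0.001], [-1.0, -0.001, -0.001]]
wrist_force: [0.4, 0.5, 0.6]
grip_width: 0.0856
clock: 3.5
ee_pos: [0.4591, -0.1197, 0.2329]
tool_rot: [[0.001, -0.001, 1.0], [0.0, 1.0, 0.001], [-1.0, 0.0, 0.001]]
wrist_force: [0.7, -0.7, -0.2]
grip_width: 0.0853
[ 0.4591 -0.1197  0.2329] [[ 0.0011 -0.0007  1.    ]
 [ 0.0005  1.      0.0007]
 [-1.      0.0005  0.0011]]
```

View pics/wcap.png

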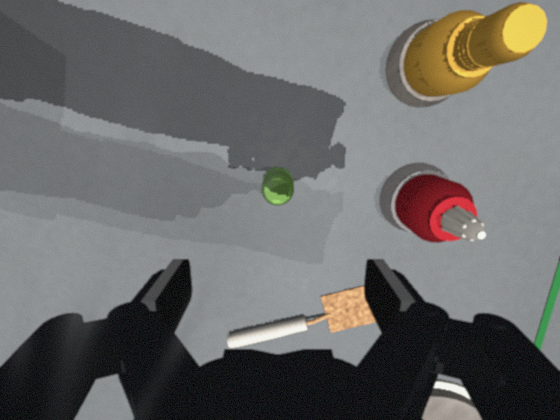

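View pics/c_wfl.png

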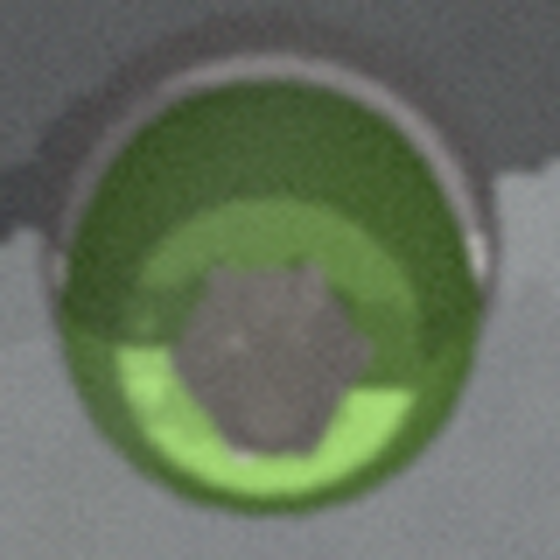

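The wrist picture shows the green cap at (278,186), between the fingers' columns, and the red flask well clear at (440,210).

```bash
python3 -c "
from m import *
b=(250,155,310,220)
m('wcap',b,.049,.06,.019);m('wcap',b,.02,.06,.019)
print(env.state()['ee_pos'])"
```

```text
wcap 0.049 0.06 672 mid [ 0.4589 -0.1225] mean [ 0.4589 -0.1217  0.0527] enc (0.4589453339576721, -0.12266028672456741) 0.01712319441139698 fit [ 0.4589 -0.1224  0.0167] ptp [0.0317 0.0337]
wcap 0.02 0.06 926 mid [ 0.4589 -0.122 ] mean [ 0.459  -0.1194  0.0494] enc (0.4590163826942444, -0.12233646959066391) 0.01929326541721821 fit [ 0.4589 -0.1223  0.0187] ptp [0.0367 0.0371]
[ 0.4598 -0.1196  0.233 ]
```

```bash
python3 -m handwheel '[{"travel":[30,-2.4,-0.5],"turn":[0,0,0]},{"travel":[40,0,0],"turn":[0,0,0]},{"travel":[40,0,0],"turn":[0,0,0]},{"travel":[40,0,0],"turn":[0,0,0]},{"travel":[30,0,0],"turn":[0,0,0]},{"travel":[20,0,0],"turn":[0,0,0]},{"travel":[18,0,0],"turn":[0,0,0]},{"travel":[0,0,0],"turn":[0,0,0]}]'; python3 -m handwheel '[{"travel":[0,0,0],"turn":[0,0,0]},{"travel":[0,0,0],"turn":[0,0,0]}]'; python3 -c "
from h import *
snap('side','side1')"
```

```text
clock: 4.35
ee_pos: [0.4582, -0.1213, 0.0125]
tool_rot: [[-0.004, -0.003, 1.0], [0.001, 1.0, 0.003], [-1.0, 0.001, -0.004]]
wrist_force: [0.2, 0.6, -0.4]
grip_width: 0.0857
clock: 4.55
ee_pos: [0.4604, -0.1228, 0.0154]
tool_rot: [[0.002, -0.001, 1.0], [-0.001, 1.0, 0.001], [-1.0, -0.001, 0.002]]
wrist_force: [-0.0, -0.2, -0.7]
grip_width: 0.0852
```

View pics/side1.png

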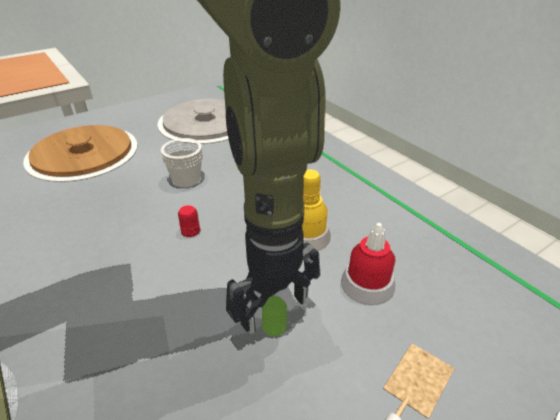

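The side picture shows the open fingers straddling the green cap at (275,316). I'll close on it.

```bash
python3 -m handwheel '[{"travel":[0,0,0],"turn":[0,0,0]},{"travel":[0,0,0],"turn":[0,0,0]},{"travel":[0,0,0],"turn":[0,0,0]},{"travel":[0,0,0],"turn":[0,0,0]},{"travel":[0,0,0],"turn":[0,0,0]},{"travel":[0,0,0],"turn":[0,0,0]},{"travel":[0,0,0],"turn":[0,0,0]},{"travel":[0,0,0],"turn":[0,0,0]}]' 1 70;  python3 -c "
from h import *
for i in range(5): s=env.state(); print(s['ee_pos'],s['wrist_force'],s['grip_width']); snap('top','top1')
print(env.state()['tool_rot'])"
```

```text
clock: 5.4
ee_pos: [0.459, -0.1232, 0.015]
tool_rot: [[0.001, 0.0, 1.0], [-0.0, 1.0, -0.0], [-1.0, -0.0, 0.001]]
wrist_force: [-1.2, 0.0, 5.2]
grip_width: 0.0368
[ 0.459  -0.1232  0.015 ] [-1.2113  0.0129  5.2406] 0.0367665141230149
[ 0.459  -0.1233  0.015 ] [-1.2418  0.1629  5.1102] 0.0370684646204864
[ 0.459  -0.1232  0.015 ] [-1.0676  2.0142  6.6246] 0.03669788853168558
[ 0.459  -0.1233  0.015 ] [-0.2489  0.2138  6.207 ] 0.037207979477852794
[ 0.459  -0.1233  0.015 ] [-0.3308  0.9332  5.9773] 0.03692776214577543
[[ 0.0007  0.0001  1.    ]
 [-0.0002  1.     -0.0001]
 [-1.     -0.0002  0.0007]]
```

```bash
python3 -m handwheel '[{"travel":[-10,0,0],"turn":[0,0,0]},{"travel":[-25,0,0],"turn":[0,0,0]},{"travel":[-35,0,0],"turn":[0,0,0]},{"travel":[-40,0,0],"turn":[0,0,0]},{"travel":[-40,0,0],"turn":[0,0,0]},{"travel":[-30,0,0],"turn":[0,0,0]},{"travel":[-20,0,0],"turn":[0,0,0]},{"travel":[0,0,0],"turn":[0,0,0]}]'
python3 -m handwheel '[{"travel":[0,10,8],"turn":[0,0,0]},{"travel":[0,30,23],"turn":[0,0,0]},{"travel":[0,38,29],"turn":[0,0,0]},{"travel":[0,38,29],"turn":[0,0,0]},{"travel":[0,38,29],"turn":[0,0,0]},{"travel":[0,38,29],"turn":[0,0,0]},{"travel":[0,38,29],"turn":[0,0,0]},{"travel":[0,30,23],"turn":[0,0,0]}]'
python3 -m handwheel '[{"travel":[0,12,11],"turn":[0,0,0]},{"travel":[0,0,0],"turn":[0,0,0]},{"travel":[0,0,0],"turn":[0,0,0]},{"travel":[0,0,0],"turn":[0,0,0]},{"travel":[0,0,0],"turn":[0,0,0]}]'
python3 -c "
from h import *
for n in ['wrist','side','top']:
    d=snap(n,n+'2'); print(d['s']['ee_pos'],d['s']['wrist_force'],d['s']['grip_width'])
print(d['s']['tool_rot'])"
```

```text
clock: 6.45
ee_pos: [0.4608, -0.1237, 0.2178]
tool_rot: [[0.007, 0.0, 1.0], [-0.002, 1.0, -0.0], [-1.0, -0.002, 0.007]]
wrist_force: [1.1, 0.3, 0.3]
grip_width: 0.0369
clock: 7.25
ee_pos: [0.6581, 0.1403, 0.2113]
tool_rot: [[-0.003, -0.002, 1.0], [-0.0, 1.0, 0.002], [-1.0, -0.0, -0.003]]
wrist_force: [-0.9, -0.4, 0.1]
grip_width: 0.0371
clock: 7.75
ee_pos: [0.668, 0.148, 0.2142]
tool_rot: [[-0.001, 0.001, 1.0], [-0.0, 1.0, -0.001], [-1.0, -0.0, -0.001]]
wrist_force: [0.6, -0.1, -0.2]
grip_width: 0.0367
[0.668  0.148  0.2142] [ 0.5547 -0.0752 -0.2282] 0.036708047869480835
[0.6683 0.148  0.2145] [-0.3204 -0.1328 -0.2775] 0.037227342618581204
[0.6684 0.148  0.2147] [-0.3734 -0.0582  0.1474] 0.036909300974171166
[[ 0.0001  0.0012  1.    ]
 [-0.      1.     -0.0012]
 [-1.     -0.      0.0001]]
```

View pics/wrist2.png

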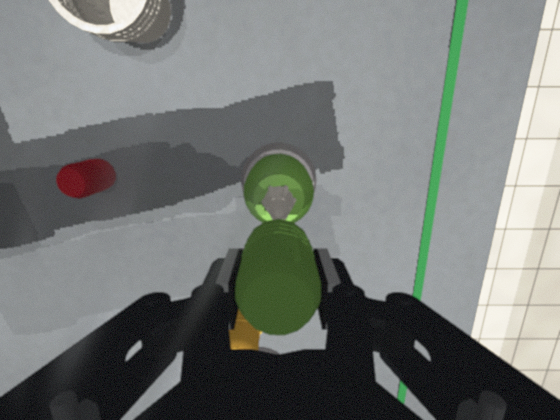

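View pics/side2.png

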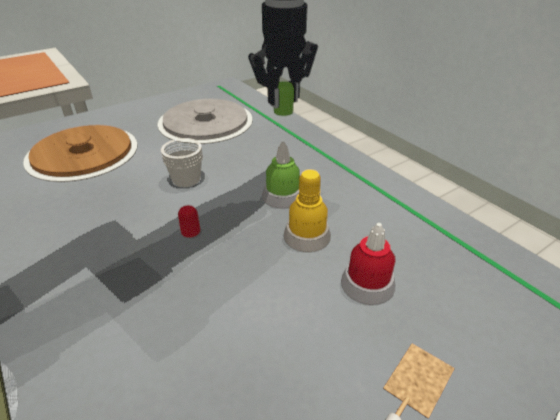

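The wrist picture shows the cap held upright at (278,280), with the green collar and spout just beyond it at (278,200). The side view shows the cap hanging straight. Both are in one wrist frame, so I can measure cap against spout directly.

Run:
```python
from m import *
from scipy.optimize import least_squares
m('wrist2',(240,150,320,220),.086,.094,.024);m('wrist2',(240,150,320,220),.112,.15,.01);m('wrist2',(240,150,320,220),.125,.15,.01)
P,c,z=px('wrist2')
p=P[215:345,225:330].reshape(-1,3);h=cv2.cvtColor(c,cv2.COLOR_RGB2HSV)[215:345,225:330].reshape(-1,3)
g=(h[:,0]>35)&(h[:,0]<80)&(h[:,1]>90)&(p[:,2]>.19)&(p[:,2]<.27)
q=p[g];print(len(q),q.min(0),q.max(0))
t=q[q[:,2]>np.percentile(q[:,2],98)-.003];print('top',np.median(t[:,2]),(t[:,:2].min(0)+t[:,:2].max(0))/2,np.ptp(t[:,:2],axis=0))
zt=np.median(t[:,2])
s=q[(q[:,2]<zt-.005)]
f=lambda x:np.hypot(s[:,0]-x[0]-x[2]*(s[:,2]-.22),s[:,1]-x[1]-x[3]*(s[:,2]-.22))-.019
r=least_squares(f,[.668,.148,0,0],loss='soft_l1',f_scale=.001);print('axis at z.22',r.x,np.abs(r.fun).mean(),len(s))
```

```text
wrist2 0.086 0.094 1092 mid [0.6687 0.1515] mean [0.6688 0.1544 0.089 ] enc (0.6689964532852173, 0.14971406757831573) 0.02411770261824131 fit [0.6688 0.1497 0.0238] ptp [0.047  0.0439]
wrist2 0.112 0.15 536 mid [0.6686 0.1509] mean [0.6688 0.1528 0.1237] enc (0.6685872077941895, 0.15064743161201477) 0.0121536236256361 fit [0.6687 0.1507 0.0115] ptp [0.024  0.0207]
wrist2 0.125 0.15 224 mid [0.669  0.1504] mean [0.6688 0.1512 0.1293] enc (0.6692683100700378, 0.15029609203338623) 0.007525397930294275 fit [0.669  0.1502 0.007 ] ptp [0.0139 0.0146]
7704 [0.6496 0.1341 0.1971] [0.6877 0.1684 0.2541]
top 0.2521204396064276 [0.6687 0.1497] [0.0381 0.0311]
axis at z.22 [ 0.6684  0.1482  0.0023 -0.0152] 0.0003504498334990905 3079
```

```bash
python3 -m handwheel '[{"travel":[10,1.5,0.4],"turn":[0,0,0]},{"travel":[20,0,0],"turn":[0,0,0]},{"travel":[20,0,0],"turn":[0,0,0]},{"travel":[20,0,0],"turn":[0,0,0]},{"travel":[15,0,0],"turn":[0,0,0]},{"travel":[5,0,0],"turn":[0,0,0]},{"travel":[0,0,0],"turn":[0,0,0]},{"travel":[0,0,0],"turn":[0,0,0]}]' 1 100
python3 -m handwheel '[{"travel":[2,0,0],"turn":[0,0,0]},{"travel":[2,0,0],"turn":[0,0,0]},{"travel":[2,0,0],"turn":[0,0,0]},{"travel":[0,0,0],"turn":[0,0,0]}]'
python3 -c "
from h import *
for n in ['side','top']:
    d=snap(n,n+'3'); print(d['s']['ee_pos'],d['s']['wrist_force'],d['s']['moment'])
cv2.imwrite('pics/side3c.png',cv2.resize(cv2.imread('pics/side3.png')[70:220,210:360],(600,600),interpolation=cv2.INTER_CUBIC))"
```

```text
clock: 8.7
ee_pos: [0.6692, 0.1503, 0.1248]
tool_rot: [[0.0, 0.0, 1.0], [-0.0, 1.0, -0.0], [-1.0, -0.0, 0.0]]
wrist_force: [-0.6, -1.5, -0.7]
grip_width: 0.0363
clock: 9.1
ee_pos: [0.669, 0.1498, 0.1185]
tool_rot: [[-0.0, 0.0, 1.0], [-0.001, 1.0, -0.0], [-1.0, -0.001, -0.0]]
wrist_force: [-2.9, -2.8, 3.1]
grip_width: 0.0362
[0.669  0.1498 0.1185] [-2.8686 -2.8111  3.1159] [-0.766   0.4965 -0.0326]
[0.669  0.1498 0.1184] [-3.2577 -3.6493  3.3156] [-0.7655  0.5489  0.0315]
```

View pics/side3c.png

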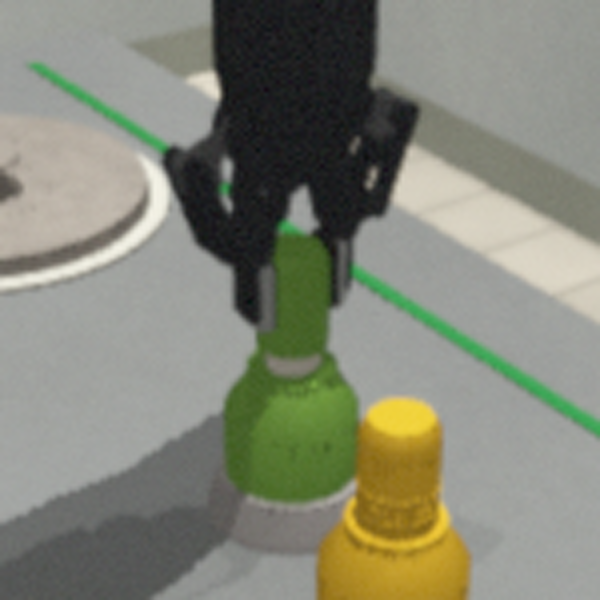

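The side crop shows the cap on the spout with a white gap of about 12 mm left at (290,365). Contact has begun, with a sideways force of about (-3,-3) N. I'll ease over slightly that way, then press.

```bash
python3 -m handwheel '[{"travel":[0,-0.7,-0.7],"turn":[0,0,0]},{"travel":[1,0,0],"turn":[0,0,0]},{"travel":[1,0,0],"turn":[0,0,0]},{"travel":[0,0,0],"turn":[0,0,0]}]'
python3 -c "
from h import *
s=env.state(); print(s['ee_pos'],s['wrist_force'],s['moment'])"
```

```text
clock: 9.6
ee_pos: [0.6689, 0.1496, 0.1169]
tool_rot: [[0.001, 0.0, 1.0], [-0.0, 1.0, -0.0], [-1.0, -0.0, 0.001]]
wrist_force: [-2.8, -3.4, 4.5]
grip_width: 0.0363
[0.6689 0.1496 0.1169] [-2.8096 -3.4251  4.5108] [-0.7422  0.4147 -0.027 ]
```

```bash
python3 -m handwheel '[{"travel":[0,-0.8,-0.6],"turn":[0,0,0]},{"travel":[1.5,0,0],"turn":[0,0,0]},{"travel":[1.5,0,0],"turn":[0,0,0]},{"travel":[0,0,0],"turn":[0,0,0]}]'
python3 -c "
from h import *
s=env.state(); print(s['ee_pos'],s['wrist_force'],s['moment'])"
```

```text
clock: 10.0
ee_pos: [0.6691, 0.1495, 0.1149]
tool_rot: [[0.003, -0.0, 1.0], [0.001, 1.0, 0.0], [-1.0, 0.001, 0.003]]
wrist_force: [-1.6, -2.2, 9.0]
grip_width: 0.036
[0.6691 0.1495 0.1149] [-1.6492 -2.2125  8.9641] [-0.3972  0.3887 -0.0554]
```

```bash
python3 -m handwheel '[{"travel":[2,-0.4,-0.2],"turn":[0,0,0]},{"travel":[2,0,0],"turn":[0,0,0]},{"travel":[1,0,0],"turn":[0,0,0]},{"travel":[0,0,0],"turn":[0,0,0]}]'
python3 -m handwheel '[{"travel":[1,0,0],"turn":[0,0,0]},{"travel":[1,0,0],"turn":[0,0,0]},{"travel":[0,0,0],"turn":[0,0,0]}]'
python3 -c "
from h import *
s=env.state(); print(s['ee_pos'],s['wrist_force'],s['moment'])"
```

```text
clock: 10.4
ee_pos: [0.6694, 0.1495, 0.1112]
tool_rot: [[0.005, -0.0, 1.0], [0.002, 1.0, 0.0], [-1.0, 0.002, 0.005]]
wrist_force: [-2.5, -1.5, 12.0]
grip_width: 0.0361
clock: 10.7
ee_pos: [0.669, 0.1493, 0.1084]
tool_rot: [[0.004, -0.0, 1.0], [0.002, 1.0, 0.0], [-1.0, 0.002, 0.004]]
wrist_force: [-2.4, -1.4, 9.8]
grip_width: 0.0362
[0.669  0.1493 0.1084] [-2.3672 -1.4067  9.7845] [-0.3154  0.4312  0.0142]
```

```bash
python3 -m handwheel '[{"travel":[1,0,-0.3],"turn":[0,0,0]},{"travel":[1,0,0],"turn":[0,0,0]},{"travel":[0,0,0],"turn":[0,0,0]}]'
python3 -m handwheel '[{"travel":[1,0,0],"turn":[0,0,0]},{"travel":[1,0,0],"turn":[0,0,0]},{"travel":[0,0,0],"turn":[0,0,0]}]'
python3 -c "
from h import *
d=snap('side','side4');s=d['s']; print(s['ee_pos'],s['wrist_force'],s['moment'])
cv2.imwrite('pics/side4c.png',cv2.resize(cv2.imread('pics/side4.png')[70:220,210:360],(600,600),interpolation=cv2.INTER_CUBIC))"
```

```text
clock: 11.0
ee_pos: [0.6689, 0.1493, 0.1058]
tool_rot: [[0.004, -0.0, 1.0], [0.002, 1.0, 0.0], [-1.0, 0.002, 0.004]]
wrist_force: [0.0, -0.5, 7.8]
grip_width: 0.0364
clock: 11.3
ee_pos: [0.669, 0.1495, 0.1052]
tool_rot: [[0.005, -0.0, 1.0], [0.002, 1.0, 0.0], [-1.0, 0.002, 0.005]]
wrist_force: [-2.4, -1.6, 14.0]
grip_width: 0.0363
[0.669  0.1495 0.1052] [-2.3677 -1.6472 14.0362] [-0.2765  0.7382 -0.0263]
```

View pics/side4c.png

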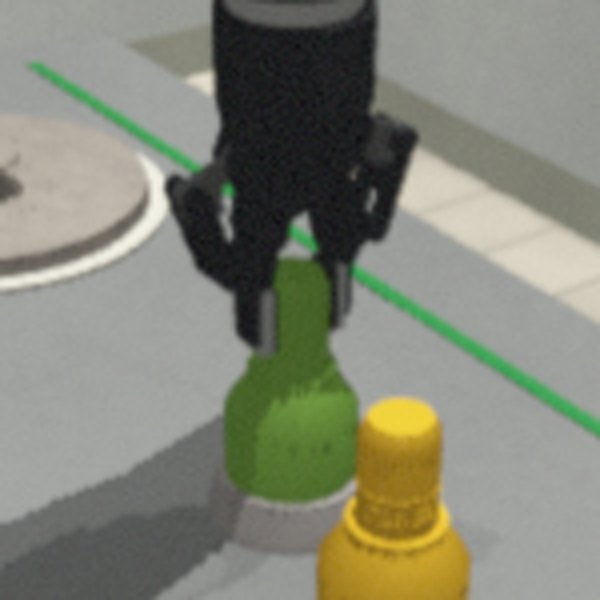

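The crop shows no white gap left, and the force climbs without travel, so the rim is on the collar. I'll press once more, relieve it, and release.

```bash
python3 -m handwheel '[{"travel":[1.5,0,0],"turn":[0,0,0]},{"travel":[1,0,0],"turn":[0,0,0]},{"travel":[0,0,0],"turn":[0,0,0]},{"travel":[0,0,0],"turn":[0,0,0]}]'
python3 -m handwheel '[{"travel":[-3,0,0],"turn":[0,0,0]},{"travel":[0,0,0],"turn":[0,0,0]}]'
python3 -m handwheel '[{"travel":[0,0,0],"turn":[0,0,0]},{"travel":[0,0,0],"turn":[0,0,0]},{"travel":[0,0,0],"turn":[0,0,0]},{"travel":[0,0,0],"turn":[0,0,0]},{"travel":[0,0,0],"turn":[0,0,0]},{"travel":[0,0,0],"turn":[0,0,0]},{"travel":[0,0,0],"turn":[0,0,0]},{"travel":[0,0,0],"turn":[0,0,0]}]' 0 
python3 -c "
from h import *
d=snap('side','side5');s=d['s']; print(s['ee_pos'],s['wrist_force'],s['moment'],s['grip_width'])
cv2.imwrite('pics/side5c.png',cv2.resize(cv2.imread('pics/side5.png')[70:220,210:360],(600,600),interpolation=cv2.INTER_CUBIC))"
```

```text
clock: 11.75
ee_pos: [0.669, 0.1495, 0.1051]
tool_rot: [[0.006, -0.0, 1.0], [0.003, 1.0, 0.0], [-1.0, 0.003, 0.006]]
wrist_force: [-6.3, -1.9, 23.9]
grip_width: 0.0361
clock: 11.95
ee_pos: [0.6687, 0.1495, 0.1052]
tool_rot: [[0.004, -0.0, 1.0], [0.002, 1.0, 0.0], [-1.0, 0.002, 0.004]]
wrist_force: [-2.6, -1.3, 12.4]
grip_width: 0.0364
clock: 12.75
ee_pos: [0.6675, 0.1485, 0.1028]
tool_rot: [[0.0, -0.0, 1.0], [0.0, 1.0, 0.0], [-1.0, 0.0, 0.0]]
wrist_force: [-0.8, -0.4, 0.3]
grip_width: 0.0854
[0.6675 0.1485 0.1028] [-0.7951 -0.4154  0.2744] [-0.0064  0.038   0.0055] 0.08541662739131485
```

View pics/side5c.png

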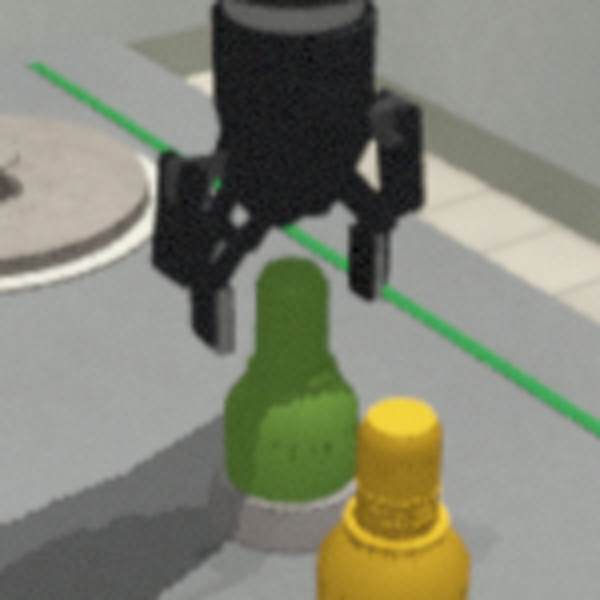

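The crop shows the cap standing upright and home on the collar, with the fingers open and clear. I'll lift away and check its height.

```bash
python3 -m handwheel '[{"travel":[-10,0,0],"turn":[0,0,0]},{"travel":[-30,0,0],"turn":[0,0,0]},{"travel":[-40,0,0],"turn":[0,0,0]},{"travel":[-40,0,0],"turn":[0,0,0]},{"travel":[-30,0,0],"turn":[0,0,0]},{"travel":[-10,0,0],"turn":[0,0,0]},{"travel":[0,0,0],"turn":[0,0,0]},{"travel":[0,0,0],"turn":[0,0,0]}]'
python3 -c "
from m import *
d=snap('wrist','wrist6');snap('side','side6');s=d['s']; print(s['ee_pos'],s['wrist_force'])
for f,b in [('wrist6',(230,130,330,260)),('side6',(262,125,296,165))]:
    P,c,z=px(f);p=P[b[1]:b[3],b[0]:b[2]].reshape(-1,3);p=p[(p[:,2]>.11)&(p[:,2]<.16)]
    t=p[p[:,2]>.138]; print(f,len(p),len(t),np.median(t,0),np.percentile(t[:,2],[5,95]))
m('wrist6',(230,130,330,260),.139,.155,.019)
i=np.hstack([cv2.imread('pics/wrist6.png'),cv2.imread('pics/side6.png')]);cv2.imwrite('pics/fin.png',cv2.resize(i,(800,300)))"
```

```text
clock: 13.6
ee_pos: [0.6669, 0.1484, 0.2616]
tool_rot: [[-0.002, 0.0, 1.0], [-0.0, 1.0, -0.0], [-1.0, -0.0, -0.002]]
wrist_force: [-1.3, -0.5, -0.1]
grip_width: 0.0852
[0.6669 0.1484 0.2616] [-1.2521 -0.5142 -0.0983]
wrist6 1383 1051 [0.6683 0.1513 0.1432] [0.1391 0.1444]
side6 376 138 [0.6641 0.1447 0.1428] [0.1387 0.1442]
wrist6 0.139 0.155 1001 mid [0.6684 0.1504] mean [0.6686 0.1509 0.1429] enc (0.6683057546615601, 0.15007489919662476) 0.01734568551182747 fit [0.6686 0.1501 0.0169] ptp [0.0335 0.0333]
```

View pics/fin.png

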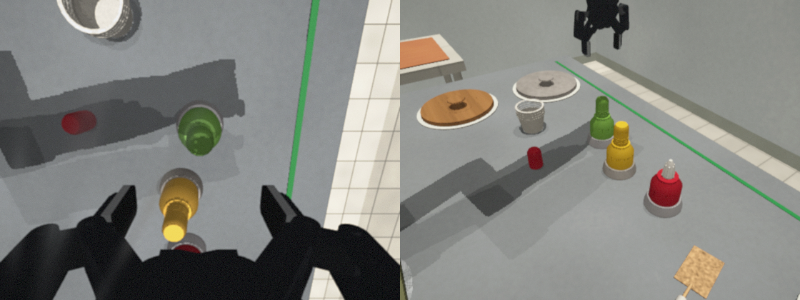

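The final picture shows the green cap seated on its flask, the red cap standing untouched and the gripper clear. The cap's top reads 143.2 mm. On the counter it read about 53 mm, so the rise of about 90 mm means it is fully home.

```bash
python3 -c "
from station import env; print(env.hand_in())"
```

```text
the job is handed in; nothing more can be done
None
```

The green cap is pressed fully home on the green flask's spout and released, and I handed the job in at about 13.7 s.

- **Pressing:** the force rose to about 12 N while the cap was moving. The last push reached about 24 N with no further travel, so the rim was on the collar. That is a little above the 20 N given as the upper end of the push, but far below the 120 N wrist limit.
- **After letting go:** the cap's top reads 143 mm in both the wrist and side cameras, where 144 mm is expected. It is upright and centred on the collar to within about 1 mm in the wrist view. The gripper is open and clear above it.
- **Bystanders:** the red cap is standing where it was and the other flasks were not touched. I checked this by eye in the final pictures and did not measure it.
- **Disagreements:** the side camera's positions differed from the top and wrist cameras' by 2–4 mm, so I relied on the wrist camera. There was a sideways force of about 3 N in each of x and y when the cap first met the ribs, which I eased by shifting the commanded position 1–2 mm.

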